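Short out the laser diode head and hold it clear of its cradle

ROBOT

A 6-joint arm with a two-finger parallel gripper is mounted at the origin on the work surface. World frame = base frame: x ahead of the robot, y to its left, z up, the work surface at z = 0. Lengths are in m, angles in degrees, forces in N, time in s.
With the tool pointing down it reaches from about 0.25 to 0.725 m from the base axis. Payload 9.7 kg.
Tool frame: the origin (TCP) lies on the centre line of the jaws, within the pads' length; the fingertips stand 19 mm ahead of it and the grasp point (between the pads) is the TCP (bot.tcp_to_tips is the z of the fingertips in the tool frame, in m); z points along the fingers, y is the line along which they close (so a half turn about z gives the same grasp; the last joint's range is limited). The gripper opens to 85 mm and grips with 20 to 120 N. Pads are 22 mm wide; open, the fingers measure 114 mm over their backs; the gripper's body (76 mm by 85 mm) begins 54 mm behind the grasp point. The pads swing forward as they close: fully open they stand 13 mm farther back than shut.
Start: joints at [-72.479, 4.979, 10.078, 95.1, 0, 90], TCP at [0.166, -0.524, 0.25] pointing down, gripper open.
Joint ranges: [-179.16, 179.16], [-48.56, 103.87], [-65.8, 70.77], [-126.05, 130.52], [-82.76, 87.17], [-180, 180]. Speed limits (degrees/s): [127.2, 127.2, 147.25, 180, 180, 180].

INTERFACE

Orientations are given as [roll, pitch, yaw] about the fixed x, y, z axes, in that order (R = Rz(yaw) Ry(pitch) Rx(roll)).
In Python, from workcell import bot gives the robot as it stands. The module is installed in compiled form; this text tells all that it offers.
- The arm moves only by the tool play_rows, never from a script. Its argument "increments" is a list of rows, each an object with "slide": the shift along the tool's x, y, z in mm, a list of three; "angular": the turn, a rotation vector about the tool's x, y, z in degrees, a list of three; "claw": the opening, from -1 (shut) to 1 (fully open). In form: [{"slide": [x, y, z], "angular": [rx, ry, rz], "claw": claw}, ...]. A call has 1 to 8 rows; each row shifts and turns the commanded pose from where the row before left it, along the tool's axes as they then stand; what a row does not reach is not made up. A row lasts 1/10 s, in which the tool goes at most 50 mm and 8.59 degrees, less where a joint would pass 70% of its speed; a pose out of reach is approached as far as the arm can. A call is refused whole if a number of a shift passes 50 or a number of a turn 8.59, either way. A call with a gripper value outside its range is refused whole. The fingers move at their own pace and stop on an object; "squeeze" is the grip in N (left out, the last holds). Time passes only in rows, so rows that do not move let the fingers close. It gives the time, the measured TCP pose, the force, the opening and the grip force at its end, in the units of the state.
- bot.get_obs(): the state, without advancing time (a new reading comes with each control period).
- bot.camera(name): name is "side" or "top" or "wrist"; returns the picture (384x512x3 uint8, red, green, blue); there is no depth.
- bot.camera_info(name): a dict with "fovy" (degrees; the focal length in pixels is half the picture's height over the tangent of half this angle, whatever the lens; pixels are square), "cx", "cy" (the principal point, pixels), "R" (3x3) and "t" (3): a world point X has camera coordinates R X + t. Camera axes: x right, y down, z forward; pixel columns grow to the right and rows downward; lengths in m; the calibration is good to about 2 mm. A picture is of the moment at which its call begins: read the wrist's pose just before it. camera_info takes no time and is no camera call; for the wrist camera it gives the pose at the moment of the call.
- bot.job_done(): hands the job in; it is judged then, once.
The state is a dict: "time": time; "q": joint angles; "qd": joint speeds; "joint_efforts": joint torques, N m; "ee_pos": TCP position; "tcp_rot": TCP orientation; "wrist_force": force on the tool from outside, world axes, zero at the start; "torque": the same for the moment, N m; "opening": finger opening in m; "grasp_force": force on a finger pad.
Only numpy, scipy, OpenCV 4.12 (cv2) and the standard library are available. Lean on these libraries where they do the work, as an engineer would, in place of code of your own. Each camera call takes 0.05 s, during which the arm holds its last target. There are 200 camera calls.

TASK

Protect the laser diode head before it is handled: push the red shorting plug fully home into the red-ringed socket on top of the head while the head still sits in its cradle. Then grip the head by its long sides, lift it straight up about 10 cm above the cradle without tipping it, and finish while holding it there, level and steady, so that I can swap the cradle under it. Leave the black and white plugs, the mirror mount and the lens tube alone.

Things in the scene. Friction and masses are not known exactly. Their poses are not given: they have to be found in the camera images.
- laser_head: laser diode head: silver metal block 130 long (x) x 50 wide (y) x 42 high (z), 0.4 to 0.6 kg, balances within 5 mm of mid-length. Origin: centre of its underside; x to its rear, z up. Top: fins in front, yellow label, black rear 35 mm with the socket. Dark beam tube sticks out 20 mm in front (-x), connector 6 mm behind. Bare flat sides 50 mm apart to grip. Loose, only rests in the cradle.
- socket (a point): centre of the mouth of the red-ringed socket in the flat top of the head, on the head's centre line 48 mm behind its middle, 42 mm above its underside. Hole 7.5 mm across, 28 mm deep, straight down (head's z), widened to 13.5 mm at the mouth by a 3 mm chamfer; the red ring is 25 mm across and 1 mm high.
- shorting_plug: shorting plug, red grip, 25 g: brass pin 6 mm across, 20 long, tapered nose; above it a steel flange 18 across, 3 thick; above that a round red grip 14 across, 23 high. Origin: pin tip; z up. Stands in one hole of the rack, flange on the rack top; lifts straight out. Fully home its flange lies on the top of the head, pin tip 20 mm below the mouth; held by its weight alone, no catch.
- cradle: fixed dark cradle under the head: foot plate 160 (x) x 86 (y) mm, seat plate 146 x 66 mm with its top, where the head rests, 30 mm above the table; 6 mm high lips at both ends and near the corners leave the head about 1.7 mm play; sides open along the middle 90 mm. Origin: centre of the underside, on the table; x along its length. At the start the axes of the head lie along its own.
- plug_rack: fixed blue rack block 44 (x) x 136 (y) x 30 mm high with three holes 24 mm deep in a row along its own y at -45, 0 and +45 mm. Origin: centre of the underside, on the table. Which plug stands in which hole varies.
- black_plug: blanking plug of the same shape with a black grip, in the rack; leave it. Origin: tip of the pin.
- white_plug: blanking plug of the same shape with a white grip, in the rack; leave it. Origin: tip of the pin.
- mirror_mount: black mirror mount on a short steel post and a 50 x 60 mm base, 84 mm high overall, loose; leave it. Origin: centre of the underside.
- lens_tube: black lens tube standing on end, 33 mm diameter, 46 mm high, loose; leave it. Origin: centre of the underside.

How it is judged:
By the outcome, as a careful person would: the job done as asked, in the order asked, and still so for the second after the job is handed in, while the arm keeps its last pose, push and grip.
It also fails if it takes over 61 s, if anything falls off the work surface, if the arm or the gripper's body presses on something with over 40 N, if the wrist force passes 120 N, or if a joint passes its speed limit or range.

## Working session

There is one attempt and no reset: what is moved stays moved. The work goes in short steps, Python scripts to look and compute and a tool call to move; the robot and the scene stay as the last step left them, time stands still between calls to the robot, and variables do not carry over. Pictures are saved under pics/ and viewed, at most 10 in all, crops included, and the job is handed in when it is done.

Besides the shell and the picture viewer there is one more tool, called as a command line: name --argument value ..., lists and objects as JSON in quotes. play_rows: Moves the arm, as the interface text tells. Its arguments: {"type":"object","properties":{"increments":{"type":"array"},"squeeze":{"type":"number"}},"required":["increments"]}

```bash
mkdir -p pics; python3 - <<'E'
from workcell import bot
import cv2,numpy as np
print(bot.get_obs(), bot.tcp_to_tips)
for n in("top","side"):
    im=bot.camera(n); cv2.imwrite(f"pics/{n}0.png",im[:,:,::-1]); print(n,bot.camera_info(n))
print(bot.camera_info("wrist"))
E
```

```text
{'time': 0.0, 'q': array([-7.24792621e+01,  5.01184321e+00,  1.00334796e+01,  9.51026169e+01,
        1.43137954e-03,  9.00020813e+01]), 'qd': array([ 0.00557642, -0.0850822 ,  0.09200315,  0.03518251,  0.00566247,
       -0.00514343]), 'joint_efforts': array([ 4.00855439e-03, -5.20401299e+01,  4.64790416e+01,  1.68010883e-02,
        2.52598475e-04, -2.98403414e-06]), 'ee_pos': array([ 0.16551499, -0.52426264,  0.24956723]), 'tcp_rot': array([-1.79919019e+02, -1.42843642e-03,  1.75186545e+01]), 'wrist_force': array([-0.45885807,  0.36874288, -0.49081039]), 'torque': array([-0.02762884,  0.0296711 , -0.03173364]), 'grasp_force': 0.0, 'opening': 0.0850703533825329} 0.019
top {'fovy': 52.56865631619353, 'cx': 256.79449177119864, 'cy': 190.58947026260438, 'R': array([[ 0.0230545 , -0.99970338, -0.0078515 ],
       [-0.9987694 , -0.02268659, -0.04410225],
       [ 0.04391105,  0.00885859, -0.99899617]]), 't': array([0.10310055, 0.64558211, 0.86746721])}
side {'fovy': 50.827697605250606, 'cx': 261.11441621294296, 'cy': 190.71771011108515, 'R': array([[-0.92845973, -0.3711596 , -0.01425083],
       [-0.17123065,  0.46175181, -0.87032484],
       [ 0.32960977, -0.80562139, -0.49227186]]), 't': array([0.62053924, 0.11908279, 0.80129598])}
{'fovy': 61.394395916334254, 'cx': 254.6223591395537, 'cy': 196.2759193237111, 'R': array([[ 0.30221171, -0.95323971, -0.00146456],
       [-0.91632361, -0.29093071,  0.27515515],
       [-0.2627149 , -0.08181309, -0.96139872]]), 't': array([-0.54762134, -0.03789764,  0.37942177])}
```

View pics/top0.png

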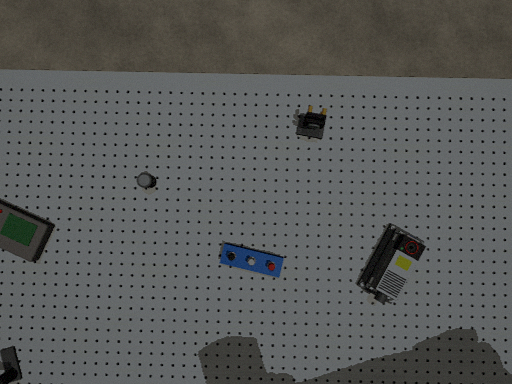

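View pics/side0.png

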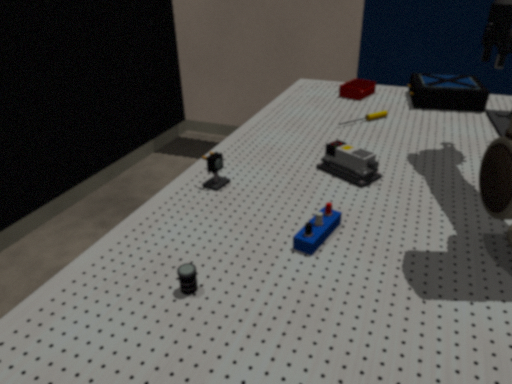

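The top view shows the rack with black (231,256), white (251,261) and red (271,266). The head's red ring is at about (411,247), with the beam tube at about (378,298). I'll turn these into positions.

```bash
cat > h.py <<'E'
from workcell import bot
import cv2,numpy as np
from scipy.spatial.transform import Rotation as Ro
def K(i): f=192/np.tan(np.radians(i["fovy"]/2)); return np.array([[f,0,i["cx"]],[0,f,i["cy"]],[0,0,1]])
def ray(i,u,v,z):
    R,t=i["R"],i["t"]; c=-R.T@t; d=R.T@np.linalg.solve(K(i),[u,v,1]); return c+d*(z-c[2])/d[2]
def proj(i,X):
    p=K(i)@(i["R"]@np.asarray(X)+i["t"]); return p[:2]/p[2]
def blobs(im,kind,mina=10):
    h=cv2.cvtColor(im,cv2.COLOR_RGB2HSV); H,S,V=cv2.split(h)
    m={"red":((H<8)|(H>172))&(S>130)&(V>50),"blue":(H>100)&(H<125)&(S>120)&(V>50),"yellow":(H>22)&(H<36)&(S>130)&(V>80)}[kind]
    n,l,s,c=cv2.connectedComponentsWithStats(m.astype(np.uint8))
    return [(c[k].round(1),s[k].tolist()) for k in range(1,n) if s[k][4]>=mina],l
def totool(dw):  # world vector mm -> tool axes
    return Ro.from_euler("xyz",bot.get_obs()["tcp_rot"],degrees=True).inv().apply(dw)
E
python3 - <<'E'
from h import *
im=cv2.imread("pics/top0.png")[:,:,::-1].copy(); i=bot.camera_info("top")
for k in("red","blue","yellow"): print(k,blobs(im,k,5)[0])
for n,u,v,z in(("black",231,256,.05),("white",251,261,.05),("red",271,266,.05),("sock",411,247,.073),("tube",378,298,.05),("label",403,263,.072)): print(n,ray(i,u,v,z).round(4))
c=im[215:315,340:440]; d=im[225:295,205:305]
cv2.imwrite("pics/topc.png",np.hstack([cv2.resize(c,(400,400),interpolation=cv2.INTER_CUBIC),cv2.resize(d,(400,400),interpolation=cv2.INTER_CUBIC)])[:,:,::-1])
E
```

```text
red [(array([  0.3, 210.5]), [0, 209, 2, 4, 6]), (array([411.8, 247.1]), [405, 241, 14, 13, 46]), (array([271.3, 266.4]), [269, 264, 6, 6, 29])]
blue [(array([250.9, 259.9]), [220, 244, 63, 33, 1036])]
yellow [(array([310., 109.]), [310, 107, 1, 5, 5]), (array([324. , 111.5]), [324, 109, 1, 6, 6]), (array([403. , 262.6]), [395, 256, 17, 15, 142])]
black [0.4986 0.1701 0.05  ]
white [0.4889 0.1265 0.05  ]
red [0.4793 0.0831 0.05  ]
sock [ 0.5294 -0.209   0.073 ]
tube [ 0.4167 -0.1479  0.05  ]
label [ 0.4955 -0.1928  0.072 ]
```

play_rows --increments '[{"slide": [0, 0, 0], "angular": [0, 0, -7.5], "claw": -0.2}, {"slide": [0, 0, 0], "angular": [0, 0, -7.5], "claw": -0.2}, {"slide": [0, 0, 0], "angular": [0, 0, -7.5], "claw": -0.2}, {"slide": [0, 0, 0], "angular": [0, 0, -7.5], "claw": -0.2}, {"slide": [0, 0, 0], "angular": [0, 0, -7.5], "claw": -0.2}, {"slide": [0, 0, 0], "angular": [0, 0, -7.5], "claw": -0.2}, {"slide": [0, 0, 0], "angular": [0, 0, -7.5], "claw": -0.2}, {"slide": [0, 0, 0], "angular": [0, 0, -7.5], "claw": -0.2}]' --squeeze 30

```text
time: 0.9
ee_pos: [0.1655, -0.5244, 0.2498]
tcp_rot: [-180.0, -0.0, 77.8]
wrist_force: [0.4, -0.5, 0.1]
opening: 0.034
grasp_force: 0.0
```

```bash
python3 - <<'E'
from h import *
o=bot.get_obs(); print(o["ee_pos"],o["tcp_rot"],o["q"],o["opening"])
print(totool((np.array([.479,.083,.2])-o["ee_pos"])*1000))
i=bot.camera_info("wrist"); R=Ro.from_euler("xyz",o["tcp_rot"],degrees=True).as_matrix()
print("cam in tool",R.T@(-i["R"].T@i["t"]-o["ee_pos"]), R.T@i["R"].T)
E
```

```text
[ 0.1655216  -0.52439346  0.24983791] [-1.79974941e+02 -3.90248090e-02  7.78300885e+01] [-7.24808354e+01  5.00094338e+00  1.00520277e+01  9.50973977e+01
 -2.44059607e-03  2.96890686e+01] 0.034006472803456464
[659.79409834 178.40997381  50.2092914 ]
cam in tool [ 0.0708268  -0.00183721 -0.12476369] [[ 1.21775919e-03 -9.61535094e-01 -2.74679412e-01]
 [ 9.99999133e-01  1.30865775e-03 -1.47671164e-04]
 [ 5.01452349e-04 -2.74678994e-01  9.61535854e-01]]
```

play_rows --increments '[{"slide": [41.2, 11.2, 3], "angular": [0, 0, 0], "claw": -0.2}, {"slide": [41.2, 11.2, 3], "angular": [0, 0, 0], "claw": -0.2}, {"slide": [41.2, 11.2, 3], "angular": [0, 0, 0], "claw": -0.2}, {"slide": [41.2, 11.2, 3], "angular": [0, 0, 0], "claw": -0.2}, {"slide": [41.2, 11.2, 3], "angular": [0, 0, 0], "claw": -0.2}, {"slide": [41.2, 11.2, 3], "angular": [0, 0, 0], "claw": -0.2}, {"slide": [41.2, 11.2, 3], "angular": [0, 0, 0], "claw": -0.2}, {"slide": [41.2, 11.2, 3], "angular": [0, 0, 0], "claw": -0.2}]'

```text
time: 1.7
ee_pos: [0.3246, -0.2204, 0.226]
tcp_rot: [180.0, -0.0, 77.5]
wrist_force: [1.0, -0.1, 0.1]
opening: 0.0344
grasp_force: 0.0
```

play_rows --increments '[{"slide": [41.2, 11.2, 3], "angular": [0, 0, 0], "claw": -0.2}, {"slide": [41.2, 11.2, 3], "angular": [0, 0, 0], "claw": -0.2}, {"slide": [41.2, 11.2, 3], "angular": [0, 0, 0], "claw": -0.2}, {"slide": [41.2, 11.2, 3], "angular": [0, 0, 0], "claw": -0.2}, {"slide": [41.2, 11.2, 3], "angular": [0, 0, 0], "claw": -0.2}, {"slide": [41.2, 11.2, 3], "angular": [0, 0, 0], "claw": -0.2}, {"slide": [41.2, 11.2, 3], "angular": [0, 0, 0], "claw": -0.2}, {"slide": [0, 0, 0], "angular": [0, 0, 0], "claw": -0.2}]'

```text
time: 2.5
ee_pos: [0.4642, 0.0462, 0.2039]
tcp_rot: [-179.9, -0.0, 77.8]
wrist_force: [-0.9, 0.4, 0.2]
opening: 0.0343
grasp_force: 0.0
```

```bash
python3 - <<'E'
from h import *
o=bot.get_obs(); print(o["ee_pos"],o["tcp_rot"]); i=bot.camera_info("wrist")
im=bot.camera("wrist"); cv2.imwrite("pics/w1.png",im[:,:,::-1])
for k in("red","blue"): print(k,blobs(im,k,60)[0])
E
```

```text
[0.4641757  0.04619266 0.20390345] [-1.79904290e+02 -1.80423846e-02  7.77692126e+01]
red [(array([263.2, 142.3]), [255, 134, 17, 17, 208])]
blue [(array([262.9,  80.5]), [237, 0, 54, 165, 7050])]
```

View pics/w1.png

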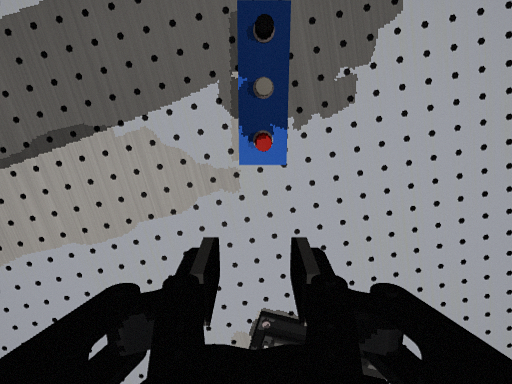

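The red cap is at (263,142), and the rack lines up with the image columns, so the jaws already close across the rack.

```bash
python3 - <<'E'
from h import *
o=bot.get_obs(); i=bot.camera_info("wrist")
P=ray(i,263.2,142,.055); print(P, ray(i,263.5,24,.055),ray(i,263,84,.055))
print(totool((np.array([P[0],P[1],.054])-o["ee_pos"])*1000))
E
```

```text
[0.47667752 0.08242619 0.055     ] [0.49517972 0.17003417 0.055     ] [0.48593896 0.12762674 0.055     ]
[ 39.97163356   5.22904165 150.26261197]
```

play_rows --increments '[{"slide": [20, 2.6, 20], "angular": [0, 0, 0], "claw": -0.2}, {"slide": [20, 2.6, 30], "angular": [0, 0, 0], "claw": -0.2}, {"slide": [0, 0, 30], "angular": [0, 0, 0], "claw": -0.2}, {"slide": [0, 0, 15], "angular": [0, 0, 0], "claw": -0.2}, {"slide": [0, 0, 0], "angular": [0, 0, 0], "claw": -0.2}]'

```text
time: 3.05
ee_pos: [0.4755, 0.0796, 0.1085]
tcp_rot: [-179.8, 0.1, 77.5]
wrist_force: [0.4, 0.1, -0.2]
opening: 0.0345
grasp_force: 0.0
```

```bash
python3 - <<'E'
from h import *
o=bot.get_obs(); print(o["ee_pos"],o["tcp_rot"]); i=bot.camera_info("wrist")
im=bot.camera("wrist"); cv2.imwrite("pics/w2.png",im[:,:,::-1])
b=blobs(im,"red",60)[0]; print(b)
for c,s in b:
    P=ray(i,*c,.053); print(P,totool((np.array([P[0],P[1],.054])-o["ee_pos"])*1000))
E
```

```text
[0.47551995 0.07956589 0.1085266 ] [-1.79814209e+02  8.44317391e-02  7.74698256e+01]
[(array([259.6, 221.5]), [248, 211, 24, 22, 406])]
[0.47719097 0.08292699 0.053     ] [ 3.671731    0.9558035  54.52379695]
```

View pics/w2.png

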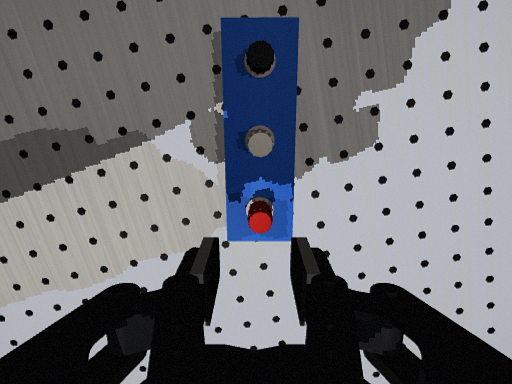

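play_rows --increments '[{"slide": [4.4, 1, 14], "angular": [0, 0, 0], "claw": -0.2}, {"slide": [0, 0, 15], "angular": [0, 0, 0], "claw": -0.2}, {"slide": [0, 0, 12], "angular": [0, 0, 0], "claw": -0.2}, {"slide": [0, 0, 8], "angular": [0, 0, 0], "claw": -0.2}, {"slide": [0, 0, 5], "angular": [0, 0, 0], "claw": -0.2}, {"slide": [0, 0, 0], "angular": [0, 0, 0], "claw": -0.2}]'

```text
time: 3.7
ee_pos: [0.4784, 0.0845, 0.0555]
tcp_rot: [-179.9, 0.0, 77.5]
wrist_force: [0.2, -1.0, -0.3]
opening: 0.034
grasp_force: 0.0
```

play_rows --increments '[{"slide": [0, 0, 0], "angular": [0, 0, 0], "claw": -1}, {"slide": [0, 0, 0], "angular": [0, 0, 0], "claw": -1}, {"slide": [0, 0, 0], "angular": [0, 0, 0], "claw": -1}, {"slide": [0, 0, 0], "angular": [0, 0, 0], "claw": -1}, {"slide": [0, 0, 0], "angular": [0, 0, 0], "claw": -1}]' --squeeze 50

```text
time: 4.2
ee_pos: [0.4792, 0.0847, 0.0569]
tcp_rot: [179.9, -0.0, 77.5]
wrist_force: [-0.1, -0.1, 5.3]
opening: 0.0117
grasp_force: 49.0
```

play_rows --increments '[{"slide": [0, 0, -5], "angular": [0, 0, 0], "claw": -1}, {"slide": [0, 0, -15], "angular": [0, 0, 0], "claw": -1}, {"slide": [0, 0, -20], "angular": [0, 0, 0], "claw": -1}, {"slide": [0, 0, -25], "angular": [0, 0, 0], "claw": -1}, {"slide": [0, 0, -25], "angular": [0, 0, 0], "claw": -1}, {"slide": [0, 0, -20], "angular": [0, 0, 0], "claw": -1}, {"slide": [0, 0, 0], "angular": [0, 0, 0], "claw": -1}]'

```text
time: 4.9
ee_pos: [0.4798, 0.0848, 0.1701]
tcp_rot: [179.8, -0.1, 77.5]
wrist_force: [0.4, -1.6, -0.2]
opening: 0.0119
grasp_force: 49.2
```

```bash
python3 - <<'E'
from h import *
o=bot.get_obs(); print(o["ee_pos"],o["tcp_rot"],o["opening"])
im=bot.camera("wrist"); s=bot.camera("side")
i=bot.camera_info("side"); u,v=proj(i,o["ee_pos"]).astype(int); print(u,v)
print(blobs(im,"red",30)[0])
c=cv2.resize(s[v-40:v+50,u-60:u+60],(480,360),interpolation=cv2.INTER_CUBIC)
w=im[180:384,170:340]; w=cv2.resize(w,(300,360))
cv2.imwrite("pics/g1.png",np.hstack([c,w])[:,:,::-1])
E
```

```text
[0.47977677 0.08481675 0.17007491] [ 1.79763271e+02 -1.02358578e-01  7.75216701e+01] 0.011859745721150549
331 154
[(array([254.6, 276.9]), [242, 264, 27, 27, 610])]
```

View pics/g1.png

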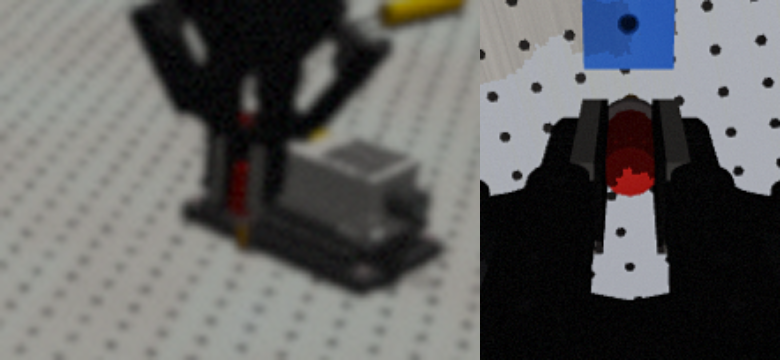

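play_rows --increments '[{"slide": [0, 0, -6], "angular": [0, 0, -8.5], "claw": -1}, {"slide": [0, 0, -6], "angular": [0, 0, -8.5], "claw": -1}, {"slide": [0, 0, -6], "angular": [0, 0, -8.5], "claw": -1}, {"slide": [0, 0, -6], "angular": [0, 0, -8.5], "claw": -1}, {"slide": [0, 0, -6], "angular": [0, 0, -8.5], "claw": -1}, {"slide": [0, 0, 0], "angular": [0, 0, -8.5], "claw": -1}, {"slide": [0, 0, 0], "angular": [0, 0, -8.5], "claw": -1}, {"slide": [0, 0, 0], "angular": [0, 0, -8.5], "claw": -1}]'

```text
time: 5.8
ee_pos: [0.4782, 0.0845, 0.1951]
tcp_rot: [-179.9, -0.1, 145.9]
wrist_force: [-1.0, 0.1, 0.6]
opening: 0.0116
grasp_force: 49.2
```

play_rows --increments '[{"slide": [0, 0, 0], "angular": [0, 0, -6], "claw": -1}, {"slide": [0, 0, 0], "angular": [0, 0, 0], "claw": -1}]'

```text
time: 6.0
ee_pos: [0.4782, 0.0845, 0.1952]
tcp_rot: [-179.9, -0.1, 151.6]
wrist_force: [0.1, 0.2, -0.0]
opening: 0.0119
grasp_force: 49.2
```

```bash
python3 - <<'E'
from h import *
o=bot.get_obs(); print(o["ee_pos"],o["tcp_rot"])
print(totool((np.array([.582,-.238,.2])-o["ee_pos"])*1000))
i=bot.camera_info("wrist"); P=ray(i,255.5,277.5,o["ee_pos"][2]-.001); print("plug off",totool((P-o["ee_pos"])*1000))
E
```

```text
[0.47824595 0.08454851 0.19520812] [-1.79928835e+02 -9.22752107e-02  1.51606516e+02]
[-244.64428438 -234.41548308   -4.89473041]
plug off [-0.88922418  1.00166043  0.99732583]
```

play_rows --increments '[{"slide": [-30.6, -29.3, -0.6], "angular": [0, 0, 0], "claw": -1}, {"slide": [-30.6, -29.3, -0.6], "angular": [0, 0, 0], "claw": -1}, {"slide": [-30.6, -29.3, -0.6], "angular": [0, 0, 0], "claw": -1}, {"slide": [-30.6, -29.3, -0.6], "angular": [0, 0, 0], "claw": -1}, {"slide": [-30.6, -29.3, -0.6], "angular": [0, 0, 0], "claw": -1}, {"slide": [-30.6, -29.3, -0.6], "angular": [0, 0, 0], "claw": -1}, {"slide": [-30.6, -29.3, -0.6], "angular": [0, 0, 0], "claw": -1}, {"slide": [-30.6, -29.3, -0.6], "angular": [0, 0, 0], "claw": -1}]'

```text
time: 6.8
ee_pos: [0.5822, -0.2398, 0.2003]
tcp_rot: [-180.0, -0.1, 151.3]
wrist_force: [0.7, 0.6, 0.3]
opening: 0.0121
grasp_force: 49.2
```

play_rows --increments '[{"slide": [0, 0, 0], "angular": [0, 0, 0], "claw": -1}, {"slide": [0, 0, 0], "angular": [0, 0, 0], "claw": -1}]'

```text
time: 7.0
ee_pos: [0.5817, -0.2388, 0.1996]
tcp_rot: [-180.0, -0.1, 151.3]
wrist_force: [-0.3, -0.3, 0.3]
opening: 0.0121
grasp_force: 49.2
```

```bash
python3 - <<'E'
from h import *
o=bot.get_obs(); print(o["ee_pos"],o["tcp_rot"]); i=bot.camera_info("wrist")
im=bot.camera("wrist"); cv2.imwrite("pics/w3.png",im[:,:,::-1])
b,l=blobs(im,"red",40); print(b, blobs(im,"yellow",60)[0])
for c,s in b: P=ray(i,*c,.073); print(P,totool((P-o["ee_pos"])*1000))
E
```

```text
[ 0.5817495  -0.23878362  0.19962357] [-1.79994383e+02 -1.47752397e-01  1.51276644e+02]
[(array([254.4, 117.7]), [237, 100, 36, 37, 341]), (array([254.4, 276.7]), [242, 264, 26, 27, 597])] [(array([253.7,  65.5]), [233, 50, 42, 33, 1332])]
[ 0.52744011 -0.20861371  0.073     ] [ 61.89665756   0.4607815  126.73536517]
[ 0.64538654 -0.27308843  0.073     ] [-72.52165143   0.35918477 126.49308979]
```

View pics/w3.png

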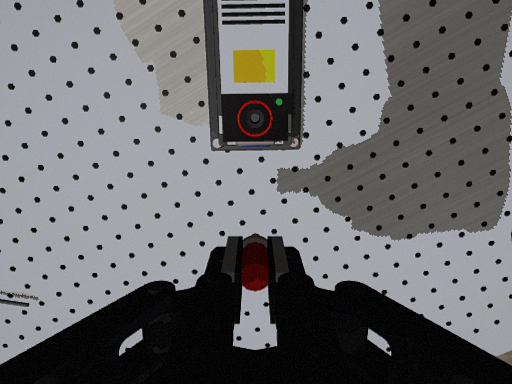

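The ring is centred at (254,118) and the held plug cap at (254,277). The head's axis lines up with the tool's x axis to within about 1°. I'll move over the socket.

play_rows --increments '[{"slide": [20, 0, 10], "angular": [0, 0, 0], "claw": -1}, {"slide": [20, 0, 15], "angular": [0, 0, 0], "claw": -1}, {"slide": [15, 0, 20], "angular": [0, 0, 0], "claw": -1}, {"slide": [7.5, 0, 19], "angular": [0, 0, 0], "claw": -1}, {"slide": [0, 0, 0], "angular": [0, 0, 0], "claw": -1}, {"slide": [0, 0, 0], "angular": [0, 0, 0], "claw": -1}]'

```text
time: 7.65
ee_pos: [0.5273, -0.2075, 0.1379]
tcp_rot: [180.0, 0.0, 151.6]
wrist_force: [0.7, -0.8, -0.3]
opening: 0.0119
grasp_force: 49.2
```

```bash
python3 - <<'E'
from h import *
o=bot.get_obs(); print(o["ee_pos"],o["tcp_rot"]); i=bot.camera_info("wrist")
S=np.array([.52744,-.20861,.072]); print("to socket",totool((S-o["ee_pos"])*1000))
im=bot.camera("wrist"); s=bot.camera("side")
print(blobs(im,"red",20)[0],"pred sock px",proj(i,S))
si=bot.camera_info("side"); u,v=proj(si,S).astype(int)
c=cv2.resize(s[v-40:v+40,u-40:u+40],(400,400),interpolation=cv2.INTER_CUBIC)
w=cv2.resize(im[170:330,175:335],(400,400),interpolation=cv2.INTER_CUBIC)
cv2.imwrite("pics/g2.png",np.hstack([c,w])[:,:,::-1])
E
```

```text
[ 0.52732965 -0.20746608  0.13788338] [1.79992602e+02 3.24161596e-02 1.51552926e+02]
to socket [-0.60465377 -0.96174296 65.8836132 ]
[(array([252.2, 218.2]), [231, 205, 44, 32, 263]), (array([254.6, 276.5]), [242, 263, 27, 28, 613])] pred sock px [252.14463084 223.85847617]
```

View pics/g2.png

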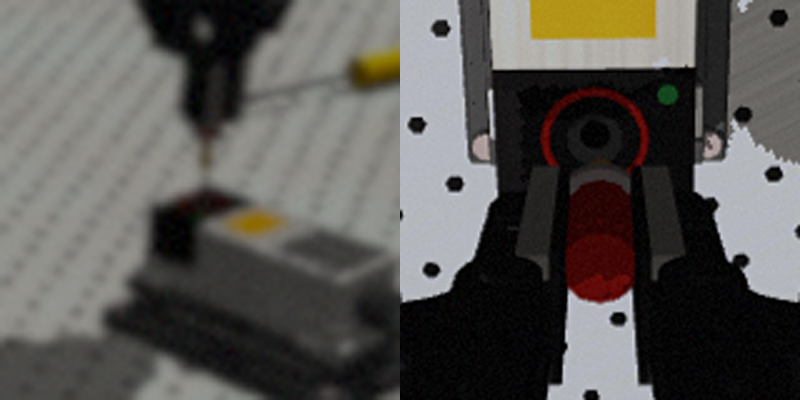

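play_rows --increments '[{"slide": [0.3, -0.8, 0], "angular": [0, 0, 0], "claw": -1}, {"slide": [0, 0, 6], "angular": [0, 0, 0], "claw": -1}, {"slide": [0, 0, 6], "angular": [0, 0, 0], "claw": -1}, {"slide": [0, 0, 4], "angular": [0, 0, 0], "claw": -1}, {"slide": [0, 0, 4], "angular": [0, 0, 0], "claw": -1}, {"slide": [0, 0, 3], "angular": [0, 0, 0], "claw": -1}, {"slide": [0, 0, 2], "angular": [0, 0, 0], "claw": -1}, {"slide": [0, 0, 0], "angular": [0, 0, 0], "claw": -1}]'

```text
time: 8.55
ee_pos: [0.5266, -0.2089, 0.1119]
tcp_rot: [180.0, -0.0, 151.5]
wrist_force: [0.1, -0.3, -0.3]
opening: 0.0116
grasp_force: 49.2
```

play_rows --increments '[{"slide": [0, 0, 2], "angular": [0, 0, 0], "claw": -1}, {"slide": [0, 0, 2], "angular": [0, 0, 0], "claw": -1}, {"slide": [0, 0, 2], "angular": [0, 0, 0], "claw": -1}, {"slide": [0, 0, 2], "angular": [0, 0, 0], "claw": -1}, {"slide": [0, 0, 0], "angular": [0, 0, 0], "claw": -1}]'

```text
time: 9.05
ee_pos: [0.5266, -0.2089, 0.1038]
tcp_rot: [-180.0, -0.0, 151.5]
wrist_force: [1.4, -1.1, -1.0]
opening: 0.0117
grasp_force: 49.2
```

Going down freely with little side load, so I'll continue to the seat.

play_rows --increments '[{"slide": [0, 0, 2], "angular": [0, 0, 0], "claw": -1}, {"slide": [0, 0, 1], "angular": [0, 0, 0], "claw": -1}, {"slide": [0, 0, 1], "angular": [0, 0, 0], "claw": -1}, {"slide": [0, 0, 1], "angular": [0, 0, 0], "claw": -1}, {"slide": [0, 0, 0], "angular": [0, 0, 0], "claw": -1}]'

```text
time: 9.55
ee_pos: [0.5266, -0.2089, 0.099]
tcp_rot: [180.0, 0.0, 151.5]
wrist_force: [1.0, -0.2, -0.7]
opening: 0.0119
grasp_force: 49.2
```

play_rows --increments '[{"slide": [0, 0, 1], "angular": [0, 0, 0], "claw": -1}, {"slide": [0, 0, 1], "angular": [0, 0, 0], "claw": -1}, {"slide": [0, 0, 0], "angular": [0, 0, 0], "claw": -1}]'

```text
time: 9.85
ee_pos: [0.5268, -0.209, 0.0988]
tcp_rot: [180.0, 0.1, 151.5]
wrist_force: [-2.7, 1.9, 11.6]
opening: 0.0122
grasp_force: 50.4
```

play_rows --increments '[{"slide": [0, 0, 1], "angular": [0, 0, 0], "claw": -1}, {"slide": [0, 0, 0.5], "angular": [0, 0, 0], "claw": -1}, {"slide": [0, 0, 0], "angular": [0, 0, 0], "claw": -1}]'

```text
time: 10.15
ee_pos: [0.527, -0.2091, 0.0987]
tcp_rot: [180.0, 0.2, 151.5]
wrist_force: [-7.2, 2.3, 21.5]
opening: 0.0115
grasp_force: 51.4
```

play_rows --increments '[{"slide": [0, 0, -2], "angular": [0, 0, 0], "claw": -1}, {"slide": [0, 0, -0.5], "angular": [0, 0, 0], "claw": -0.3}, {"slide": [0, 0, 0], "angular": [0, 0, 0], "claw": -0.3}, {"slide": [0, 0, 0], "angular": [0, 0, 0], "claw": -0.3}, {"slide": [0, 0, 0], "angular": [0, 0, 0], "claw": -0.3}]'

```text
time: 10.65
ee_pos: [0.5265, -0.2088, 0.0976]
tcp_rot: [-180.0, -0.0, 151.5]
wrist_force: [0.7, -0.4, 0.7]
opening: 0.0303
grasp_force: 0.0
```

play_rows --increments '[{"slide": [0, 0, -10], "angular": [0, 0, 0], "claw": -0.3}, {"slide": [0, 0, -20], "angular": [0, 0, 0], "claw": -0.3}, {"slide": [0, 0, -30], "angular": [0, 0, 0], "claw": 0}, {"slide": [-15, 0, -30], "angular": [0, 0, 0], "claw": 1}, {"slide": [-20, 0, -10], "angular": [0, 0, 0], "claw": 1}, {"slide": [0, 0, 0], "angular": [0, 0, 0], "claw": 1}, {"slide": [0, 0, 0], "angular": [0, 0, 0], "claw": 1}]'

```text
time: 11.35
ee_pos: [0.5572, -0.2255, 0.1979]
tcp_rot: [-180.0, -0.0, 151.5]
wrist_force: [-0.6, 0.4, -0.5]
opening: 0.0855
grasp_force: 0.0
```

```bash
python3 - <<'E'
from h import *
o=bot.get_obs(); print(o["ee_pos"],o["tcp_rot"]); i=bot.camera_info("wrist")
im=bot.camera("wrist"); cv2.imwrite("pics/w4.png",im[:,:,::-1])
print(blobs(im,"red",20)[0],blobs(im,"yellow",60)[0])
S=np.array([.5270,-.2088,.098]); print(proj(i,S))
E
```

```text
[ 0.55724435 -0.22553943  0.19785787] [-1.79998001e+02 -3.94840090e-02  1.51513202e+02]
[(array([254.3, 157.4]), [238, 138, 35, 35, 601])] [(array([254.5, 105.2]), [234, 90, 41, 31, 1222])]
[254.24092269 159.43526684]
```

View pics/w4.png

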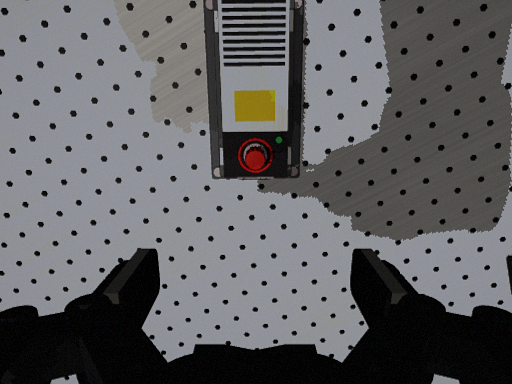

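The plug stands upright in the socket with its cap at about (255,159), as predicted for fully home (z ≈ 0.098). Next I'll move to the head's middle.

play_rows --increments '[{"slide": [25, 0, 0], "angular": [0, 0, 0], "claw": 1}, {"slide": [35, 0, 0], "angular": [0, 0, 0], "claw": 1}, {"slide": [23, 0, 0], "angular": [0, 0, 0], "claw": 1}, {"slide": [0, 0, 15], "angular": [0, 0, 0], "claw": 1}, {"slide": [0, 0, 25], "angular": [0, 0, 0], "claw": 1}, {"slide": [0, 0, 25], "angular": [0, 0, 0], "claw": 1}, {"slide": [0, 0, 15], "angular": [0, 0, 0], "claw": 1}, {"slide": [0, 0, 0], "angular": [0, 0, 0], "claw": 1}]'

```text
time: 12.2
ee_pos: [0.4828, -0.1853, 0.1157]
tcp_rot: [-180.0, -0.2, 151.5]
wrist_force: [-0.1, 0.2, 0.2]
opening: 0.0856
grasp_force: 0.0
```

```bash
python3 - <<'E'
from h import *
o=bot.get_obs(); print(o["ee_pos"],o["tcp_rot"]); i=bot.camera_info("wrist")
print(totool((np.array([.4844,-.1859,.053])-o["ee_pos"])*1000))
im=bot.camera("wrist"); s=bot.camera("side"); si=bot.camera_info("side"); u,v=proj(si,o["ee_pos"]).astype(int)
c=cv2.resize(s[max(v-30,0):v+60,u-45:u+45],(400,400),interpolation=cv2.INTER_CUBIC)
cv2.imwrite("pics/g3.png",np.hstack([c,cv2.resize(im,(400,400))])[:,:,::-1])
E
```

```text
[ 0.48275418 -0.18531977  0.11566618] [-179.9689083    -0.24200421  151.52361251]
[-1.9880268   0.308692   62.65817991]
```

View pics/g3.png

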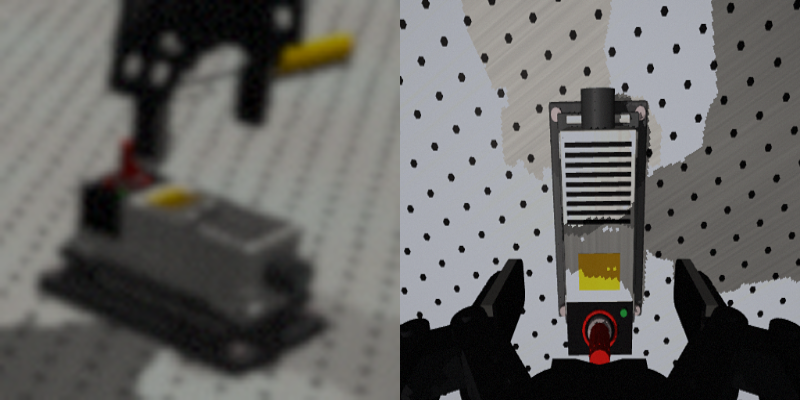

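play_rows --increments '[{"slide": [-1.5, 0.3, 15], "angular": [0, 0, 0], "claw": 1}, {"slide": [0, 0, 20], "angular": [0, 0, 0], "claw": 1}, {"slide": [0, 0, 12], "angular": [0, 0, 0], "claw": 1}, {"slide": [0, 0, 8], "angular": [0, 0, 0], "claw": 1}, {"slide": [0, 0, 4], "angular": [0, 0, 0], "claw": 1}, {"slide": [0, 0, 2], "angular": [0, 0, 0], "claw": 1}, {"slide": [0, 0, 0], "angular": [0, 0, 0], "claw": 1}, {"slide": [0, 0, 0], "angular": [0, 0, 0], "claw": 1}]'

```text
time: 13.1
ee_pos: [0.4862, -0.1866, 0.0577]
tcp_rot: [180.0, 0.1, 151.5]
wrist_force: [-0.4, -0.1, -0.6]
opening: 0.0853
grasp_force: 0.0
```

play_rows --increments '[{"slide": [1, 0, 2], "angular": [0, 0, 0], "claw": 0.3}, {"slide": [0, 0, 1], "angular": [0, 0, 0], "claw": 0.3}, {"slide": [0, 0, 0], "angular": [0, 0, 0], "claw": 0.3}, {"slide": [0, 0, 0], "angular": [0, 0, 0], "claw": 0.3}, {"slide": [0, 0, 0], "angular": [0, 0, 0], "claw": 0.3}]' --squeeze 30

```text
time: 13.6
ee_pos: [0.485, -0.186, 0.0541]
tcp_rot: [180.0, 0.0, 151.5]
wrist_force: [-0.5, -1.2, -0.0]
opening: 0.0554
grasp_force: 0.0
```

play_rows --increments '[{"slide": [0, 0, 0], "angular": [0, 0, 0], "claw": -1}, {"slide": [0, 0, 0], "angular": [0, 0, 0], "claw": -1}, {"slide": [0, 0, 0], "angular": [0, 0, 0], "claw": -1}, {"slide": [0, 0, 0], "angular": [0, 0, 0], "claw": -1}, {"slide": [0, 0, 0], "angular": [0, 0, 0], "claw": -1}]' --squeeze 30

```text
time: 14.1
ee_pos: [0.4851, -0.1861, 0.0543]
tcp_rot: [-180.0, 0.0, 151.5]
wrist_force: [-1.9, -0.4, 4.1]
opening: 0.0498
grasp_force: 33.0
```

play_rows --increments '[{"slide": [0, 0, 0], "angular": [0, 0, 0], "claw": -1}, {"slide": [0, 0, 0], "angular": [0, 0, 0], "claw": -1}, {"slide": [0, 0, 0], "angular": [0, 0, 0], "claw": -1}]' --squeeze 90

```text
time: 14.4
ee_pos: [0.4852, -0.1861, 0.0545]
tcp_rot: [180.0, 0.0, 151.5]
wrist_force: [-1.7, -1.6, 5.0]
opening: 0.0489
grasp_force: 94.4
```

play_rows --increments '[{"slide": [0, 0, -1], "angular": [0, 0, 0], "claw": -1}, {"slide": [0, 0, -2], "angular": [0, 0, 0], "claw": -1}, {"slide": [0, 0, -3], "angular": [0, 0, 0], "claw": -1}, {"slide": [0, 0, -4], "angular": [0, 0, 0], "claw": -1}, {"slide": [0, 0, -4], "angular": [0, 0, 0], "claw": -1}, {"slide": [0, 0, -4], "angular": [0, 0, 0], "claw": -1}, {"slide": [0, 0, -2], "angular": [0, 0, 0], "claw": -1}, {"slide": [0, 0, 0], "angular": [0, 0, 0], "claw": -1}]'

```text
time: 15.2
ee_pos: [0.4852, -0.1861, 0.0746]
tcp_rot: [180.0, 0.0, 151.5]
wrist_force: [0.0, 0.1, -4.7]
opening: 0.0486
grasp_force: 93.5
```

```bash
python3 - <<'E'
from h import *
o=bot.get_obs(); print({k:np.round(o[k],3) for k in("ee_pos","tcp_rot","wrist_force","torque","opening","grasp_force")})
E
```

```text
{'ee_pos': array([ 0.485, -0.186,  0.075]), 'tcp_rot': array([1.79993e+02, 4.10000e-02, 1.51520e+02]), 'wrist_force': array([ 0.009,  0.132, -4.653]), 'torque': array([ 0.057, -0.   ,  0.038]), 'opening': np.float64(0.049), 'grasp_force': np.float64(93.457)}
```

play_rows --increments '[{"slide": [0, 0, -5], "angular": [0, 0, 0], "claw": -1}, {"slide": [0, 0, -10], "angular": [0, 0, 0], "claw": -1}, {"slide": [0, 0, -14], "angular": [0, 0, 0], "claw": -1}, {"slide": [0, 0, -16], "angular": [0, 0, 0], "claw": -1}, {"slide": [0, 0, -14], "angular": [0, 0, 0], "claw": -1}, {"slide": [0, 0, -12], "angular": [0, 0, 0], "claw": -1}, {"slide": [0, 0, -6], "angular": [0, 0, 0], "claw": -1}, {"slide": [0, 0, -3], "angular": [0, 0, 0], "claw": -1}]'

```text
time: 16.0
ee_pos: [0.4852, -0.1861, 0.1549]
tcp_rot: [180.0, 0.0, 151.5]
wrist_force: [-0.2, -0.8, -5.5]
opening: 0.0491
grasp_force: 93.6
```

play_rows --increments '[{"slide": [0, 0, 0], "angular": [0, 0, 0], "claw": -1}, {"slide": [0, 0, 0], "angular": [0, 0, 0], "claw": -1}, {"slide": [0, 0, 0], "angular": [0, 0, 0], "claw": -1}, {"slide": [0, 0, 0], "angular": [0, 0, 0], "claw": -1}, {"slide": [0, 0, 0], "angular": [0, 0, 0], "claw": -1}, {"slide": [0, 0, 0], "angular": [0, 0, 0], "claw": -1}]'

```text
time: 16.6
ee_pos: [0.485, -0.1859, 0.154]
tcp_rot: [-180.0, -0.0, 151.5]
wrist_force: [-0.5, -0.2, -5.0]
opening: 0.0491
grasp_force: 93.5
```

```bash
python3 - <<'E'
from h import *
o=bot.get_obs(); print({k:np.round(o[k],3) for k in("ee_pos","tcp_rot","wrist_force","torque","opening","grasp_force")})
im=bot.camera("wrist"); s=bot.camera("side"); si=bot.camera_info("side"); u,v=proj(si,o["ee_pos"]).astype(int)
y=max(v-45,0)
c=cv2.resize(s[y:y+100,u-50:u+50],(400,400),interpolation=cv2.INTER_CUBIC)
cv2.imwrite("pics/g4.png",np.hstack([c,cv2.resize(im,(400,400))])[:,:,::-1])
E
```

```text
{'ee_pos': array([ 0.485, -0.186,  0.154]), 'tcp_rot': array([-1.80000e+02, -1.20000e-02,  1.51522e+02]), 'wrist_force': array([-0.492, -0.183, -5.003]), 'torque': array([0.019, 0.032, 0.014]), 'opening': np.float64(0.049), 'grasp_force': np.float64(93.55)}
```

View pics/g4.png

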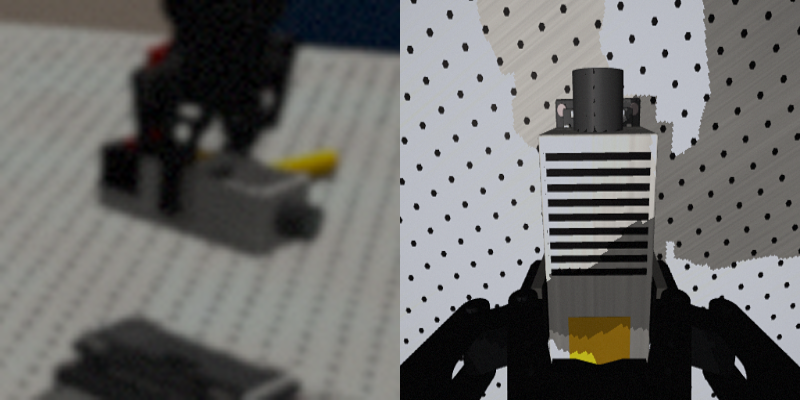

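The side view shows the head held clear of the cradle and level, with the red plug still in place at its rear. Force and pose are steady, so I'm handing it in.

```bash
python3 -c "
from workcell import bot
print(bot.job_done())"
```

```text
the job is handed in; nothing more can be done
None
```

The job is handed in: I pushed the red shorting plug fully home in the socket while the head sat in its cradle, then gripped the head by its long sides; it is now held level and steady about 10 cm above the cradle.

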